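# Assemble the seed-grading sieve stack

## Task

Build the sieve stack in the receiving pan on top of the small shaker: first the fine wire-mesh sieve, on it the sieve with many small holes, on that the sieve with few big holes, and last the knobbed lid. Each part must sit level and fully home in the one below, and everything must be let go at the end. Leave the other things on the bench where they stand.

Things in the scene. Friction and masses are not known exactly. Their poses are not given: they have to be found in the camera images.
- shaker: Fixed small sieve shaker: round cream housing, 120 mm diameter, 42 mm high, black turntable, and centred on top an open steel receiving pan: 60 mm outside, 2.5 mm wall, rim 70 mm and inner floor 52 mm above the bench. The stack is built in its mouth. Origin: centre of the underside, on the bench, z up.
- sieve_mesh: Finest sieve: bottom of woven wire mesh (grey grid) at 9 mm. 36 mm high in all, 110 g. Straight steel wall 60 mm outside, 2.5 mm thick (mouth 55 mm), above a chamfered foot of 50 mm diameter, 6 mm high, which drops 6 mm into the mouth below (2.5 mm play) until the shoulder rests on its rim. Grip the outside, fingertips over 6 mm above its bottom. Origin: centre of underside, z up, open side up.
- sieve_small: Medium sieve: bottom plate at 9 mm with 19 small round holes of 5 mm. 40 mm high in all, 120 g. Straight steel wall 60 mm outside, 2.5 mm thick (mouth 55 mm), above a chamfered foot of 50 mm diameter, 6 mm high, which drops 6 mm into the mouth below (2.5 mm play) until the shoulder rests on its rim. Grip the outside, fingertips over 6 mm above its bottom. Origin: centre of underside, z up, open side up.
- sieve_big: Coarse sieve: bottom plate at 9 mm with 7 big round holes of 14 mm. 44 mm high in all, 130 g. Straight steel wall 60 mm outside, 2.5 mm thick (mouth 55 mm), above a chamfered foot of 50 mm diameter, 6 mm high, which drops 6 mm into the mouth below (2.5 mm play) until the shoulder rests on its rim. Grip the outside, fingertips over 6 mm above its bottom. Origin: centre of underside, z up, open side up.
- lid: Lid: steel disc, 60 mm diameter (6 to 12 mm above its bottom), over the same chamfered foot (50 mm diameter, 6 mm high), with an upright round black knob in the middle, 22 mm diameter, from 12 to 48 mm above its bottom; grip the knob. Lies knob up. 110 g. Origin: centre of underside, z up.
- petri: Bystander: closed flat glass petri dish with yellow contents, 60 mm diameter, 15 mm high, loose. Origin: centre of underside.
- cup: Bystander: small white ceramic cup without handle, 60 mm diameter, 36 mm high, loose. Origin: centre of underside.
- jar: Bystander: small bean-coloured sample jar with white cap, 44 mm diameter, 50 mm high, loose. Origin: centre of underside.
- oil_bottle: Bystander: square dark green oil bottle with white cap, 50 x 50 mm, 128 mm high, loose, towards the far side. Origin: centre of underside.
- brush: Bystander: brush 170 mm long lying on the far side of the bench. Origin: about the middle of its length, on the bench.
Things that resemble listed ones, but are neither listed nor needed, are in the scene too. Leave any purple look-alike of the sieve_big alone.

How it is judged (in metres and radians):
At the end, for the whole second after the job is handed in: In the shaker's pan stand, bottom up: mesh sieve, small-hole sieve, big-hole sieve, lid; each part's centre within 6 mm of the one below, its underside 6 mm (+-3 mm) below the rim that carries it, tilt under 0.08 rad, all at rest and released (horizontal distance between sieve_mesh and shaker below 0.006 m and z of sieve_mesh in the frame of shaker between 0.061 and 0.067 m and angle between each of sieve_mesh, sieve_small, sieve_big, lid's own z axis and vertical below 0.08 rad and linear speed of each of sieve_mesh, sieve_small, sieve_big, lid below 0.02 m/s and angular speed of each of sieve_mesh, sieve_small, sieve_big, lid below 0.2 rad/s and horizontal distance between sieve_small and sieve_mesh below 0.006 m and z of sieve_small in the frame of sieve_mesh between 0.027 and 0.033 m and horizontal distance between sieve_big and sieve_small below 0.006 m and z of sieve_big in the frame of sieve_small between 0.031 and 0.037 m and horizontal distance between lid and sieve_big below 0.006 m and z of lid in the frame of sieve_big between 0.035 and 0.041 m); the robot touches nothing.
It fails at once if the petri dish is pushed more than 30 mm from its place or tipped over 0.35 rad (distance of petri from where it was at the start of the episode above 0.03 m or angle between petri's own z axis and vertical above 0.35 rad).
It fails at once if the white cup is pushed more than 30 mm from its place or tipped over 0.35 rad (distance of cup from where it was at the start of the episode above 0.03 m or angle between cup's own z axis and vertical above 0.35 rad).
It fails at once if the sample jar is pushed more than 30 mm from its place or tipped over 0.35 rad (distance of jar from where it was at the start of the episode above 0.03 m or angle between jar's own z axis and vertical above 0.35 rad).
It fails at once if the oil bottle is pushed more than 30 mm from its place or tipped over 0.35 rad (distance of oil_bottle from where it was at the start of the episode above 0.03 m or angle between oil_bottle's own z axis and vertical above 0.35 rad).
It fails at once if the brush is pushed more than 30 mm from its place (distance of brush from where it was at the start of the episode above 0.03 m).
It also fails if it takes over 109 s, if anything falls off the work surface, if the arm or the gripper's body presses on something with over 40 N, if the wrist force passes 120 N, or if a joint passes its speed limit or range.

## Robot

A 6-joint arm with a two-finger parallel gripper is mounted at the origin on the work surface. World frame = base frame: x ahead of the robot, y to its left, z up, the work surface at z = 0. Lengths are in m, angles in degrees, forces in N, time in s.
With the tool pointing down it reaches from about 0.375 to 0.9 m from the base axis. Payload 3.1 kg.
Tool frame: the origin (TCP) lies on the centre line of the jaws, within the pads' length; the fingertips stand 25 mm ahead of it and the grasp point (between the pads) lies 6 mm ahead of it; z points along the fingers, y is the line along which they close (so a half turn about z gives the same grasp; the last joint's range is limited). The gripper opens to 87 mm and grips with 3 to 60 N. Pads are 19 mm wide; open, the fingers measure 117 mm over their backs; the gripper's body (75 mm by 190 mm) begins 51 mm behind the grasp point.
Start: joints at [64.143, 30.224, 82.088, -0, 67.689, -10.227], TCP at [0.168, 0.602, 0.248] pointing down, gripper open.
Joint ranges: [-176.69, 176.69], [-43.24, 126.21], [12.49, 139.97], [-82, 262], [0, 151.66], [-163.58, 163.58]. Speed limits (degrees/s): [159.86, 159.86, 180, 180, 180, 180].

## Interface

Orientations are given as a 3x3 rotation matrix whose columns are the frame's x, y, z axes.
In Python, from rig import bot, cams, models gives the robot as it stands. The module is installed in compiled form; this text tells all that it offers.
- The arm moves only by the shell command python3 -m handwheel 'ROWS' [OPENING]. ROWS is JSON, a list of rows, each a list of 6 numbers: the shift along the world's x, y, z each as a share of 1 m, from -1 to 1, then the turn, a rotation vector about the world's x, y, z each as a share of 2 rad, from -1 to 1. In form: [[dx, dy, dz, wx, wy, wz], ...]. A call has exactly 8 rows; each row is the pose to reach, as a shift and turn from the pose commanded when the call began; what a row does not reach only later rows make up. A row lasts 1/12 s, in which the tool goes at most 41.7 mm and 7.16 degrees, less where a joint would pass 70% of its speed; a pose out of reach is approached as far as the arm can. A call with a number of a shift or a turn outside -1 to 1 is refused whole. A call with a gripper value outside its range is refused whole. OPENING is the opening, from -1 (shut) to 1 (fully open), so that 0 is half open, set as the call begins (- or left out, the last holds). The fingers move at their own pace and stop on an object; the grip force is fixed at half the most. Time passes only in rows, so rows that repeat a pose let the fingers close, or fill a call up. It gives the time, the measured TCP pose, the force, the opening and the grip force at its end, in the units of the state.
- bot.read_state(): the state, without advancing time (a new reading comes with each control period).
- cams.capture(name): name is "side" or "top" or "wrist"; returns (picture, depth): 384x512x3 uint8, blue, green, red; 384x512 float32, m along the optical axis (not along the pixel's ray), 0 where there is no reading.
- cams.calibration(name): a dict with "mtx" (3x3 intrinsics, pixels), "R" (3x3) and "t" (3): a world point X has camera coordinates R X + t; the wrist camera has in their place "tool_from_camera" (4x4, takes a point from camera to tool coordinates, whose origin is the TCP and whose axes are the flange's). Camera axes: x right, y down, z forward; pixel columns grow to the right and rows downward; lengths in m; the calibration is good to about 2 mm. A picture is of the moment at which its call begins: read the wrist's pose just before it. calibration takes no time and is no camera call.
- bot.hand_in(): hands the job in; it is judged then, once.
Trained networks look in the newest picture that a camera, given by its name, has taken for a name from the list of things; names that differ only in an ending like _2 or _b are one class to them, and where a whole thing is asked for, a point or a joint stands for the part that bears it (a point fixed in the world has none). Each returns a list of dicts, best first, with "conf" (0 to 1); they miss things now and then, are a little off and sometimes report something else, mostly with a low value. They report only what shows in the picture. A call takes as long as a camera call. They do not tell look-alikes from the thing itself.
- models.spot_in(query, camera): "position" ([column, row] in pixels, amid what is visible of it).
- models.tip_of(query, camera): "position" ([column, row] in pixels: a listed point, or the origin of a listed thing).
The state is a dict: "time_s": time; "joint_positions": joint angles; "qvel": joint speeds; "tau": joint torques, N m; "position": TCP position; "tcp_rot": TCP orientation; "force": force on the tool from outside, world axes, zero at the start; "moment": the same for the moment, N m; "opening": opening from 0.0 (shut) to 1.0 (fully open); "grasp_force": force on a finger pad.
Only numpy, scipy, OpenCV 4.12 (cv2) and the standard library are available. Lean on these libraries where they do the work, as an engineer would, in place of code of your own. Each camera call takes 0.05 s, during which the arm holds its last target. There are 200 camera calls.

## Working session

There is one attempt and no reset: what is moved stays moved. The work goes in short steps, Python scripts to look and compute and a shell command to move; the robot and the scene stay as the last step left them, time stands still between calls to the robot, and variables do not carry over. Pictures are saved under pics/ and viewed, at most 14 in all, crops included, and the job is handed in when it is done.

```bash
mkdir -p pics
cat > h.py <<'E'
import numpy as np, cv2
from rig import bot, cams, models
NAMES=["shaker","sieve_mesh","sieve_small","sieve_big","lid","petri","cup","jar","oil_bottle","brush"]
def w(cam,px,d=None,z=None):
    c=cams.calibration(cam);K=np.array(c["mtx"]);R=np.array(c["R"]);t=np.array(c["t"])
    r=np.linalg.inv(K)@[px[0],px[1],1.]
    o=-R.T@t
    if d is not None: return R.T@(r*d-t)
    v=R.T@r; return o+v*(z-o[2])/v[2]
E
python3 - <<'E'
from h import *
print(bot.read_state())
for cam in("top","side"):
    p,d=cams.capture(cam); cv2.imwrite(f"pics/{cam}0.png",p); np.save(f"{cam}d.npy",d)
    for n in NAMES:
        for m in models.spot_in(n,cam)[:4]:
            u,v=m["position"];dd=d[int(v),int(u)]
            print(cam,n,round(m["conf"],2),np.round(m["position"]),np.round(w(cam,(u,v),dd),3) if dd>0 else None)
E
```

```text
{'time_s': 0.0, 'joint_positions': array([ 6.41443126e+01,  3.02793778e+01,  8.21544482e+01, -1.29668129e-03,
        6.76906997e+01, -1.02275955e+01]), 'qvel': array([ 0.05648405, -0.02042934, -0.00998095, -0.0165325 ,  0.06131027,
        0.02864111]), 'tau': array([-9.18532714e-04, -4.40046465e+01, -1.76587933e+01,  6.33652532e-02,
        5.81317465e-02, -1.31751403e-04]), 'position': array([0.16805343, 0.60128653, 0.24657793]), 'tcp_rot': array([[-9.63032751e-01,  2.69382734e-01, -9.28982812e-04],
       [ 2.69384088e-01,  9.63030816e-01, -1.96494608e-03],
       [ 3.65316530e-04, -2.14256061e-03, -9.99997638e-01]]), 'force': array([ 0.98337283, -0.21858286, -0.58109798]), 'moment': array([-0.050071  ,  0.04766223, -0.00110886]), 'grasp_force': 0.0, 'opening': 1.0037153177252132}
top shaker 0.85 [260. 222.] [ 0.47  -0.008  0.052]
top shaker 0.56 [200. 231.] [0.459 0.145 0.003]
top sieve_mesh 0.65 [148. 229.] [0.469 0.274 0.008]
top sieve_small 0.6 [189. 159.] [0.646 0.169 0.005]
top sieve_small 0.51 [325. 174.] [ 0.582 -0.172  0.045]
top sieve_big 0.94 [392. 275.] [ 0.332 -0.322
[... 280 characters left out ...]
102.] [0.765 0.059 0.092]
top oil_bottle 0.46 [147. 230.] [0.466 0.275 0.007]
top brush 0.59 [332. 123.] [ 0.722 -0.201  0.023]
side shaker 0.96 [292. 201.] [0.48  0.022 0.05 ]
side sieve_mesh 0.93 [292. 311.] [0.462 0.268 0.007]
side sieve_small 0.61 [210. 259.] [0.638 0.166 0.008]
side sieve_small 0.24 [310. 162.] [ 0.442 -0.152  0.013]
side sieve_big 0.75 [314. 119.] [ 0.439 -0.335  0.01 ]
side sieve_big 0.64 [354. 126.] [ 0.334 -0.283  0.035]
side lid 0.73 [252. 150.] [ 0.589 -0.162  0.03 ]
side petri 0.58 [308. 165.] [ 0.447 -0.143  0.011]
side jar 0.65 [227. 201.] [0.622 0.027 0.038]
side oil_bottle 0.89 [156. 200.] [0.762 0.083 0.08 ]
side brush 0.79 [201. 146.] [ 0.722 -0.178  0.017]
```

Run:
```python
import cv2,numpy as np
p=cv2.imread("pics/top0.png"); cv2.imwrite("pics/top0c.png",cv2.resize(p[70:310,110:430],(800,600),interpolation=cv2.INTER_CUBIC))
```

```text
(no output)
```

View pics/top0c.png

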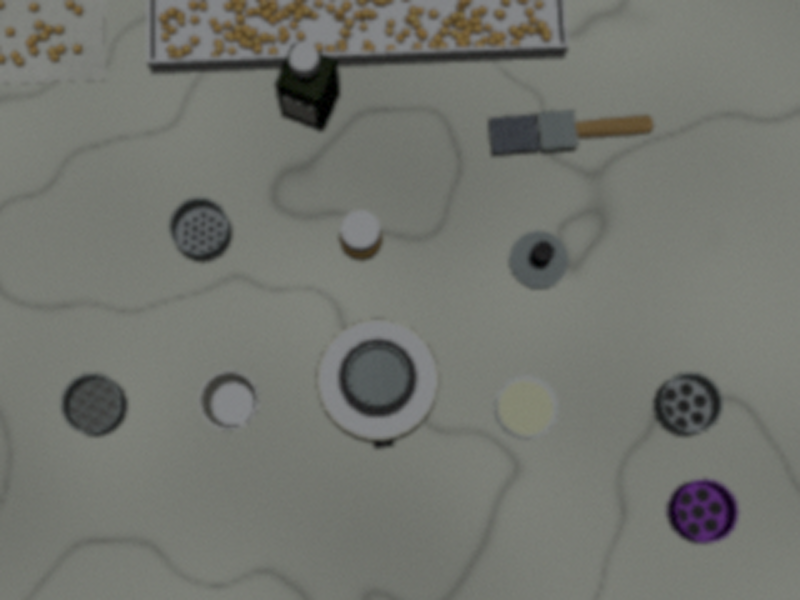

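View pics/side0.png

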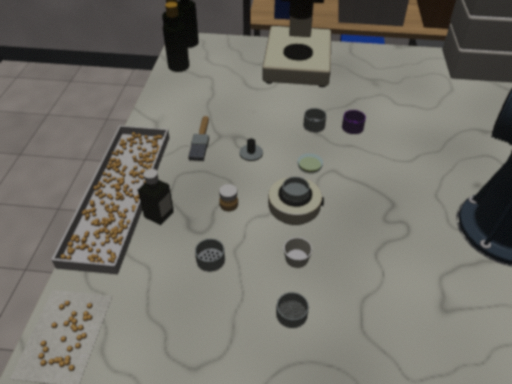

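Top crop: the mesh sieve is at full-picture (147,231), the small-hole sieve at (190,161), the lid at (325,173) and the shaker at (261,221). Two things could be taken for sieve_big: grey at (385,232) and purple at (392,275). I choose the grey one. The white cup at (202,230) is not a sieve. Next I measure the rim circles.

```bash
cat >> h.py <<'E'
from scipy.optimize import least_squares
def cloud(cam,d,T=None):
    c=cams.calibration(cam);K=np.array(c["mtx"])
    v,u=np.nonzero(d>0);z=d[v,u]
    P=np.stack([(u-K[0,2])/K[0,0]*z,(v-K[1,2])/K[1,1]*z,z],1)
    if T is None: return (P-np.array(c["t"]))@np.array(c["R"])
    M=T@np.array(c["tool_from_camera"]); return P@M[:3,:3].T+M[:3,3]
def tool():
    s=bot.read_state();T=np.eye(4);T[:3,:3]=s["tcp_rot"];T[:3,3]=s["position"];return T
def rim(P,c,z,rin=.0275,rout=.030,win=.045,dz=.004):
    c=np.array(c,float)
    Q=P[(np.hypot(*(P[:,:2]-c).T)<win)&(abs(P[:,2]-z)<dz)][:,:2]
    if len(Q)<10: return None,len(Q),0
    def f(x):
        r=np.hypot(*(Q-x).T); return np.maximum(r-rout,0)+np.maximum(rin-r,0)
    best=least_squares(lambda x:f(x)+1e-2*abs(np.hypot(*(Q-x).T)-(rin+rout)/2),c,loss="soft_l1",f_scale=.001)
    return np.round(best.x,4),len(Q),round(float(np.mean(f(best.x)))*1e3,2)
OBJ=dict(shaker=((.475,0),.070),mesh=((.466,.272),.036),small=((.644,.168),.040),big=((.437,-.322),.044),lid=((.588,-.168),.012))
E
python3 - <<'E'
from h import *
for cam in("top","side"):
    P=cloud(cam,np.load(cam+"d.npy"))
    for n,(c,z) in OBJ.items():
        if n=="lid": print(cam,n,rim(P,c,z,0.005,.03),rim(P,c,.048,0,.011)); continue
        print(cam,n,rim(P,c,z))
print(np.round(cams.calibration("wrist")["tool_from_camera"],3),cams.calibration("wrist")["mtx"])
E
```

```text
top shaker (array([ 0.4723, -0.0075]), 78, 0.04)
top mesh (array([0.4601, 0.2727]), 86, 0.04)
top small (array([0.6335, 0.1657]), 78, 0.08)
top big (array([ 0.4369, -0.3101]), 78, 0.06)
top lid (array([ 0.5915, -0.1764]), 308, 0.01) (array([ 0.5911, -0.1761]), 48, 0.0)
side shaker (array([ 0.4739, -0.0045]), 121, 0.17)
side mesh (array([0.4617, 0.2757]), 174, 0.1)
side small (array([0.6353, 0.1685]), 147, 0.2)
side big (array([ 0.4377, -0.3071]), 85, 0.47)
side lid (array([ 0.5924, -0.1728]), 237, 0.08) (array([ 0.5934, -0.1725]), 47, 0.1)
[[-0.001 -0.96  -0.28   0.077]
 [ 1.    -0.001 -0.     0.   ]
 [ 0.    -0.28   0.96  -0.137]
 [ 0.     0.     0.     1.   ]] [[275.2022324    0.         250.33607613]
 [  0.         275.2022324  195.71102223]
 [  0.           0.           1.        ]]
```

```bash
python3 - <<'E'
import cv2
p=cv2.imread("pics/top0.png"); cv2.imwrite("pics/bigc.png",cv2.resize(p[205:300,350:440],(540,570),interpolation=cv2.INTER_CUBIC))
E
python3 -m handwheel '[[0.02,-0.02,0,0,0,0.01],[0.05,-0.05,0,0,0,0.03],[0.07,-0.08,-0.01,0,0,0.06],[0.09,-0.11,-0.02,0,0,0.08],[0.12,-0.13,-0.02,0,0,0.1],[0.14,-0.15,-0.03,0,0,0.12],[0.15,-0.17,-0.03,0,0,0.136],[0.15,-0.17,-0.03,0,0,0.136]]' 1
python3 -m handwheel '[[0.02,-0.02,0,0,0,0],[0.04,-0.05,0,0,0,0],[0.06,-0.08,-0.01,0,0,0],[0.09,-0.11,-0.02,0,0,0],[0.11,-0.13,-0.02,0,0,0],[0.13,-0.15,-0.02,0,0,0],[0.143,-0.158,-0.02,0,0,0],[0.143,-0.158,-0.02,0,0,0]]'
python3 - <<'E'
from h import *
T=tool();p,d=cams.capture("wrist");cv2.imwrite("pics/w1.png",p)
print(np.round(T,4));P=cloud("wrist",d,T)
for n in("mesh",):print(rim(P,*OBJ[n]))
Q=P[np.hypot(*(P[:,:2]-[.461,.274]).T)<.05];print(np.histogram(Q[:,2],bins=np.arange(-.02,.06,.004)))
E
```

```text
time_s: 1.77
position: [0.3201, 0.4285, 0.217]
tcp_rot: [[-1.0, 0.004, -0.001], [0.004, 1.0, -0.003], [0.001, -0.003, -1.0]]
force: [-0.4, -1.0, -0.2]
opening: 1.0
grasp_force: 0.0
time_s: 2.43
position: [0.4647, 0.2732, 0.198]
tcp_rot: [[-1.0, 0.004, 0.003], [0.004, 1.0, 0.001], [-0.003, 0.001, -1.0]]
force: [0.2, -0.1, -0.4]
opening: 0.996
grasp_force: 0.0
[[-1.      0.0045  0.0034  0.4647]
 [ 0.0045  1.      0.001   0.2732]
 [-0.0034  0.001  -1.      0.198 ]
 [ 0.      0.      0.      1.    ]]
(array([0.4605, 0.2736]), 400, 0.03)
(array([   0,    0,    0,    0, 1750,  925,   93, 1419,   59,   79,   80,
         82,   83,  292,  108,    0,    0,    0,    0]), array([-0.02 , -0.016, -0.012, -0.008, -0.004,  0.   ,  0.004,  0.008,
        0.012,  0.016,  0.02 ,  0.024,  0.028,  0.032,  0.036,  0.04 ,
        0.044,  0.048,  0.052,  0.056]))
```

View pics/bigc.png

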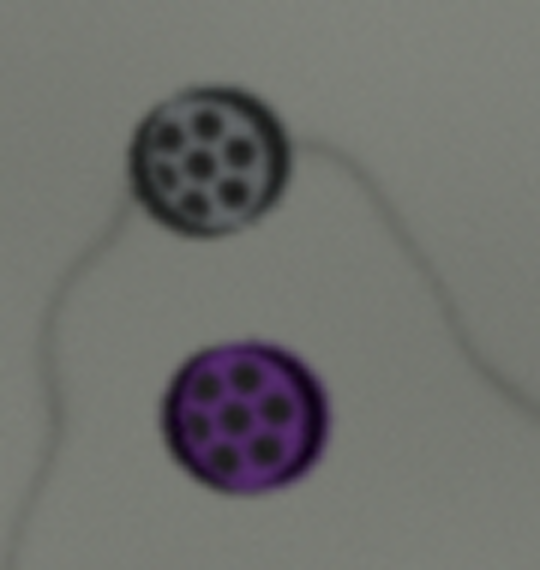

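View pics/w1.png

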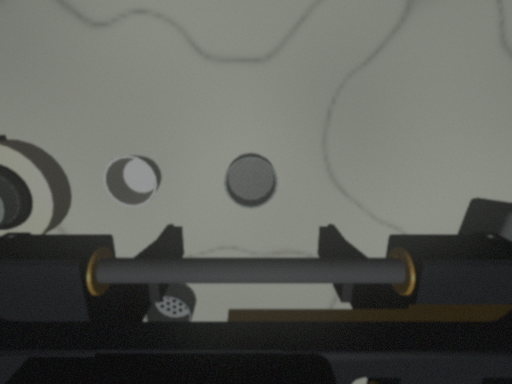

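The crop confirms grey, 7 big holes, at (385,232) as sieve_big, with purple below it. The wrist picture shows the mesh sieve at (250,180), the cup at (133,180) and the shaker at the left edge. Descending on the mesh sieve.

```bash
python3 -m handwheel '[[-0.002,0,-0.02,0,0,0],[-0.003,0,-0.05,0,0,0],[-0.003,0,-0.08,0,0,0],[-0.003,0,-0.1,0,0,0],[-0.003,0,-0.11,0,0,0],[-0.003,0,-0.11,0,0,0],[-0.003,0,-0.11,0,0,0],[-0.003,0,-0.11,0,0,0]]'
python3 - <<'E'
from h import *
T=tool();print(np.round(T[:3],4));p,d=cams.capture("wrist");P=cloud("wrist",d,T);print(rim(P,*OBJ["mesh"]),rim(P,*OBJ["shaker"]))
E
```

```text
time_s: 3.15
position: [0.4588, 0.2749, 0.0887]
tcp_rot: [[-1.0, -0.0, 0.002], [-0.0, 1.0, 0.001], [-0.002, 0.001, -1.0]]
force: [0.3, 0.0, 1.2]
opening: 1.002
grasp_force: 0.0
[[-1.000e+00 -1.000e-04  2.100e-03  4.588e-01]
 [-1.000e-04  1.000e+00  9.000e-04  2.749e-01]
 [-2.100e-03  9.000e-04 -1.000e+00  8.870e-02]]
(array([0.4604, 0.2736]), 856, 0.04) (None, 0, 0)
```

```bash
python3 -m handwheel '[[0.002,0,-0.02,0,0,0],[0.002,0,-0.04,0,0,0],[0.002,0,-0.053,0,0,0],[0.002,0,-0.053,0,0,0],[0.002,0,-0.053,0,0,0],[0.002,0,-0.053,0,0,0],[0.002,0,-0.053,0,0,0],[0.002,0,-0.053,0,0,0]]'
python3 -m handwheel '[[0,0,0,0,0,0],[0,0,0,0,0,0],[0,0,0,0,0,0],[0,0,0,0,0,0],[0,0,0,0,0,0],[0,0,0,0,0,0],[0,0,0,0,0,0],[0,0,0,0,0,0]]' -1
python3 -m handwheel '[[0,0,0.01,0,0,0],[0,0,0.03,0,0,0],[0,0,0.06,0,0,0],[0,0,0.09,0,0,0],[0,0,0.12,0,0,0],[0,0,0.14,0,0,0],[0,0,0.15,0,0,0],[0,0,0.15,0,0,0]]'
```

```text
time_s: 3.87
position: [0.4611, 0.2742, 0.0357]
tcp_rot: [[-1.0, 0.001, 0.002], [0.001, 1.0, 0.001], [-0.002, 0.001, -1.0]]
force: [0.0, -1.0, 0.2]
opening: 0.997
grasp_force: 0.0
time_s: 4.53
position: [0.4603, 0.2739, 0.0346]
tcp_rot: [[-1.0, 0.001, -0.0], [0.001, 1.0, -0.0], [0.0, -0.0, -1.0]]
force: [0.2, -0.2, -0.1]
opening: 0.695
grasp_force: 30.0
time_s: 5.2
position: [0.4615, 0.2743, 0.1871]
tcp_rot: [[-1.0, 0.001, 0.005], [0.001, 1.0, 0.002], [-0.005, 0.002, -1.0]]
force: [-0.0, 0.4, -1.7]
opening: 0.688
grasp_force: 30.0
```

```bash
python3 -m handwheel '[[0,-0.02,0,0,0,0],[0.01,-0.05,0,0,0,0],[0.013,-0.08,0,0,0,0],[0.013,-0.11,0,0,0,0],[0.013,-0.14,0,0,0,0],[0.013,-0.165,0,0,0,0],[0.013,-0.174,0,0,0,0],[0.013,-0.174,0,0,0,0]]'
python3 - <<'E'
from h import *
T=tool();print(np.round(T[:3],4));p,d=cams.capture("wrist");cv2.imwrite("pics/w2.png",p);P=cloud("wrist",d,T);print(rim(P,*OBJ["shaker"]))
print(rim(P,T[:2,3],.1525+.036,dz=.012))
E
```

```text
time_s: 5.87
position: [0.4726, 0.0982, 0.1833]
tcp_rot: [[-1.0, 0.004, -0.003], [0.004, 1.0, -0.0], [0.003, -0.0, -1.0]]
force: [1.2, 0.2, -1.3]
opening: 0.688
grasp_force: 30.0
[[-1.      0.0044 -0.0031  0.4726]
 [ 0.0044  1.     -0.      0.0982]
 [ 0.0031 -0.     -1.      0.1833]]
(array([ 0.4725, -0.0065]), 648, 0.04)
(array([0.4713, 0.0983]), 3102, 2.07)
```

View pics/w2.png

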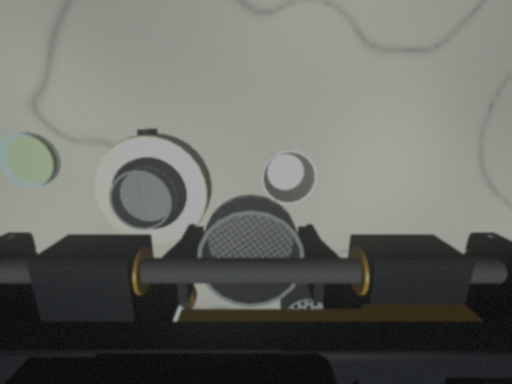

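Wrist picture: the held mesh sieve is level at (250,250) and the pan is clear at (145,192).

```bash
python3 -m handwheel '[[0,-0.02,0,0,0,0],[0,-0.05,0,0,0,0],[0,-0.08,0,0,0,0],[0,-0.1,0,0,0,0],[0,-0.1065,-0.02,0,0,0],[0,-0.1065,-0.05,0,0,0],[0,-0.1065,-0.07,0,0,0],[0,-0.1065,-0.07,0,0,0]]'
python3 -m handwheel '[[0,0,0,0,0,0],[0,0,-0.004,0,0,0],[0,0,-0.008,0,0,0],[0,0,-0.012,0,0,0],[0,0,-0.016,0,0,0],[0,0,-0.016,0,0,0],[0,0,-0.016,0,0,0],[0,0,-0.016,0,0,0]]'
```

```text
time_s: 6.58
position: [0.4709, -0.0049, 0.1112]
tcp_rot: [[-1.0, 0.0, -0.008], [0.0, 1.0, 0.003], [0.008, 0.003, -1.0]]
force: [-0.5, -0.7, -1.0]
opening: 0.693
grasp_force: 30.0
time_s: 7.25
position: [0.4733, -0.0067, 0.0987]
tcp_rot: [[-1.0, 0.001, 0.0], [0.001, 1.0, -0.0], [-0.0, -0.0, -1.0]]
force: [1.1, 0.5, -0.9]
opening: 0.688
grasp_force: 30.0
```

```bash
python3 -m handwheel '[[0,0,0,0,0,0],[0,0,0,0,0,0],[0,0,0,0,0,0],[0,0,0.02,0,0,0],[0,0,0.05,0,0,0],[0,0,0.08,0,0,0],[0,0,0.1,0,0,0],[0,0,0.1,0,0,0]]' 0.8
python3 -m handwheel '[[0.02,0.02,0,0,0,0],[0.04,0.04,0,0,0,0],[0.06,0.07,0,0,0,0],[0.08,0.09,0,0,0,0],[0.11,0.12,0,0,0,0],[0.13,0.15,0,0,0,0],[0.155,0.173,0,0,0,0],[0.155,0.173,0,0,0,0]]' 1
python3 - <<'E'
from h import *
T=tool();print(np.round(T[:3],4));p,d=cams.capture("wrist");P=cloud("wrist",d,T);print("small",rim(P,(.634,.1665),.04),"mesh",rim(P,(.4725,-.0065),.100))
p,d=cams.capture("top");P=cloud("top",d);print("mesh top",rim(P,(.4725,-.0065),.100));p,d=cams.capture("side");P=cloud("side",d);print(rim(P,(.4725,-.0065),.100))
E
```

```text
time_s: 7.92
position: [0.476, -0.0072, 0.2025]
tcp_rot: [[-1.0, 0.001, 0.009], [0.001, 1.0, -0.002], [-0.009, -0.002, -1.0]]
force: [0.5, -0.4, 0.1]
opening: 0.899
grasp_force: 0.0
time_s: 8.58
position: [0.6325, 0.1708, 0.1975]
tcp_rot: [[-1.0, -0.003, 0.005], [-0.003, 1.0, 0.002], [-0.005, 0.002, -1.0]]
force: [0.7, -0.3, -0.0]
opening: 0.999
grasp_force: 0.0
[[-1.     -0.0026  0.0053  0.6325]
 [-0.0026  1.      0.0023  0.1708]
 [-0.0053  0.0023 -1.      0.1975]]
small (array([0.6345, 0.1665]), 414, 0.03) mesh (array([ 0.4736, -0.006 ]), 460, 0.04)
mesh top (array([ 0.473 , -0.0068]), 87, 0.05)
(array([ 0.4744, -0.0042]), 131, 0.27)
```

```bash
python3 -m handwheel '[[0.006,0,-0.02,0,0,0],[0.006,0,-0.05,0,0,0],[0.006,0,-0.08,0,0,0],[0.006,0,-0.11,0,0,0],[0.006,0,-0.14,0,0,0],[0.006,0,-0.155,0,0,0],[0.006,0,-0.162,0,0,0],[0.006,0,-0.162,0,0,0]]'
python3 -m handwheel '[[0,0,0,0,0,0],[0,0,0,0,0,0],[0,0,0,0,0,0],[0,0,0,0,0,0],[0,0,0,0,0,0],[0,0,0,0,0,0],[0,0,0,0,0,0],[0,0,0,0,0,0]]' -1
python3 -m handwheel '[[0,0,0.01,0,0,0],[0,0,0.03,0,0,0],[0,0,0.06,0,0,0],[0,0,0.1,0,0,0],[0,0,0.14,0,0,0],[0,0,0.17,0,0,0],[0,0,0.18,0,0,0],[0,0,0.18,0,0,0]]'
```

```text
time_s: 9.4
position: [0.632, 0.1649, 0.0346]
tcp_rot: [[-1.0, 0.002, -0.005], [0.002, 1.0, -0.001], [0.005, -0.001, -1.0]]
force: [-0.1, 0.0, 0.3]
opening: 0.998
grasp_force: 0.0
time_s: 10.07
position: [0.6349, 0.1665, 0.0376]
tcp_rot: [[-1.0, 0.001, 0.001], [0.001, 1.0, 0.0], [-0.001, 0.0, -1.0]]
force: [-1.7, 0.6, 5.3]
opening: 0.671
grasp_force: 30.0
time_s: 10.73
position: [0.636, 0.1666, 0.22]
tcp_rot: [[-1.0, 0.001, 0.007], [0.001, 1.0, 0.001], [-0.007, 0.001, -1.0]]
force: [0.7, -0.2, -2.4]
opening: 0.672
grasp_force: 30.0
```

Run:
```python
from h import *
s=bot.read_state();print(s["opening"]);T=tool();print(np.round(T[:3],4));p,d=cams.capture("wrist");cv2.imwrite("pics/w3.png",p[150:330,130:370]);P=cloud("wrist",d,T)
Q=P[np.hypot(*(P[:,:2]-T[:2,3]).T)<.045];print(np.histogram(Q[:,2],bins=np.arange(.14,.26,.004)))
for z in(.217,.221,.225):print(rim(P,T[:2,3],z,dz=.003))
```

```text
0.6719852890982726
[[-1.000e+00  7.000e-04  6.800e-03  6.360e-01]
 [ 7.000e-04  1.000e+00  6.000e-04  1.666e-01]
 [-6.800e-03  6.000e-04 -1.000e+00  2.200e-01]]
(array([   0,    0,    0,    0,    0,    0,    0,    0,    0,    0,    0,
          6, 2710,  611,  301,  327,  453,  534,  605,  675, 1525,  154,
        195,  198,   85,  285,  293,  154,  180]), array([0.14 , 0.144, 0.148, 0.152, 0.156, 0.16 , 0.164, 0.168, 0.172,
       0.176, 0.18 , 0.184, 0.188, 0.192, 0.196, 0.2  , 0.204, 0.208,
       0.212, 0.216, 0.22 , 0.224, 0.228, 0.232, 0.236, 0.24 , 0.244,
       0.248, 0.252, 0.256]))
(array([0.6336, 0.1667]), 991, 0.82)
(array([0.6351, 0.1667]), 1876, 0.64)
(array([0.6345, 0.1667]), 838, 1.53)
```

View pics/w3.png

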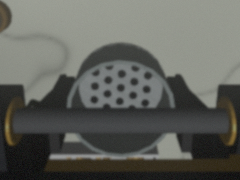

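The wrist crop shows the small-hole sieve held centred between the fingers at crop (122,100). I'll check that its plate is level and its offset from the TCP.

```bash
cat >> h.py <<'E'
def held(z0,plate=.009):
    """tilt of the plate and offset of the rim of a held sieve; z0 expected underside"""
    T=tool();p,d=cams.capture("wrist");P=cloud("wrist",d,T)
    Q=P[(np.hypot(*(P[:,:2]-T[:2,3]).T)<.024)&(abs(P[:,2]-z0-plate)<.006)]
    for _ in range(3):
        a=np.linalg.lstsq(np.c_[Q[:,:2]-T[:2,3],np.ones(len(Q))],Q[:,2],rcond=None)[0]
        Q=Q[abs(np.c_[Q[:,:2]-T[:2,3],np.ones(len(Q))]@a-Q[:,2])<.002]
    print("plane",np.round(a,4),len(Q),"underside-TCPz",a[2]-plate-T[2,3],"tool z",T[:3,2])
E
python3 - <<'E'
from h import *
held(.182)
E
```

```text
plane [-0.003   0.0016  0.1884] 2669 underside-TCPz -0.03767556428003163 tool z [ 1.36166751e-03  1.40028297e-04 -9.99999063e-01]
```

```bash
python3 -m handwheel '[[-0.02,-0.02,0,0,0,0],[-0.04,-0.04,0,0,0,0],[-0.06,-0.07,0,0,0,0],[-0.08,-0.09,0,0,0,0],[-0.11,-0.12,0,0,0,0],[-0.13,-0.15,0,0,0,0],[-0.161,-0.173,0,0,0,0],[-0.161,-0.173,0,0,0,0]]'
python3 -m handwheel '[[0,0,-0.02,0,0,0],[0,0,-0.04,0,0,0],[0,0,-0.06,0,0,0],[0,0,-0.074,0,0,0],[0,0,-0.074,0,0,0],[0,0,-0.078,0,0,0],[0,0,-0.082,0,0,0],[0,0,-0.086,0,0,0]]'
python3 -m handwheel '[[0,0,0,0,0,0],[0,0,0,0,0,0],[0,0,0,0,0,0],[0,0,0,0,0,0],[0,0,0,0,0,0],[0,0,0,0,0,0],[0,0,0,0,0,0],[0,0,0,0,0,0]]'
```

```text
time_s: 11.5
position: [0.4643, -0.0082, 0.213]
tcp_rot: [[-1.0, 0.004, -0.016], [0.004, 1.0, 0.002], [0.016, 0.002, -1.0]]
force: [-2.0, 0.9, -2.1]
opening: 0.673
grasp_force: 30.0
time_s: 12.17
position: [0.4736, -0.0066, 0.131]
tcp_rot: [[-1.0, 0.0, 0.0], [0.0, 1.0, -0.0], [-0.0, -0.0, -1.0]]
force: [-6.1, 1.8, 37.9]
opening: 0.67
grasp_force: 30.0
time_s: 12.83
position: [0.4737, -0.0066, 0.1311]
tcp_rot: [[-1.0, 0.001, 0.001], [0.001, 1.0, -0.0], [-0.001, -0.0, -1.0]]
force: [-1.8, -0.2, 6.0]
opening: 0.672
grasp_force: 29.8
```

```bash
python3 -m handwheel '[[0,0,0,0,0,0],[0,0,0,0,0,0],[0,0,0,0,0,0],[0,0,0.02,0,0,0],[0,0,0.05,0,0,0],[0,0,0.08,0,0,0],[0,0,0.1,0,0,0],[0,0,0.1,0,0,0]]' 0.8
python3 -m handwheel '[[0,-0.02,0,0,0,0],[-0.01,-0.06,0,0,0,0],[-0.02,-0.1,0,0,0,0],[-0.03,-0.14,0,0,0,0],[-0.036,-0.18,0,0,0,0],[-0.036,-0.22,0,0,0,0],[-0.036,-0.25,0,0,0,0],[-0.036,-0.26,0,0,0,0]]' 1
python3 -m handwheel '[[0,-0.02,-0.02,0,0,0],[0,-0.042,-0.04,0,0,0],[0,-0.042,-0.06,0,0,0],[0,-0.042,-0.08,0,0,0],[0,-0.042,-0.08,0,0,0],[0,-0.042,-0.08,0,0,0],[0,-0.042,-0.08,0,0,0],[0,-0.042,-0.08,0,0,0]]' 1
python3 - <<'E'
from h import *
T=tool();print(np.round(T[:3],4));p,d=cams.capture("wrist");P=cloud("wrist",d,T);print("big",rim(P,(.437,-.309),.044))
Q=P[(np.hypot(*(P[:,:2]-[.437,-.309]).T)<.026)&(P[:,2]<.02)]
c=cams.calibration("wrist");M=T@np.array(c["tool_from_camera"]);K=np.array(c["mtx"]);X=np.linalg.inv(M)@[.437,-.309,.009,1];u=K@X[:3]/X[2];print("px",u[:2],p[int(u[1])-8:int(u[1])+8,int(u[0])-8:int(u[0])+8].mean((0,1)))
p,d=cams.capture("top");P=cloud("top",d);print("small top",rim(P,(.473,-.0065),.134),rim(P,(.437,-.31),.044));p,d=cams.capture("side");P=cloud("side",d);print(rim(P,(.4742,-.0045),.134))
E
```

```text
time_s: 13.5
position: [0.476, -0.0072, 0.2342]
tcp_rot: [[-1.0, 0.001, 0.009], [0.001, 1.0, -0.002], [-0.009, -0.002, -1.0]]
force: [0.7, -0.5, 0.6]
opening: 0.897
grasp_force: 0.0
time_s: 14.17
position: [0.4374, -0.2716, 0.2296]
tcp_rot: [[-1.0, 0.005, 0.001], [0.005, 1.0, -0.002], [-0.001, -0.002, -1.0]]
force: [-0.6, -0.5, -0.2]
opening: 1.002
grasp_force: 0.0
time_s: 14.83
position: [0.438, -0.3087, 0.1516]
tcp_rot: [[-1.0, 0.0, 0.001], [0.0, 1.0, -0.001], [-0.001, -0.001, -1.0]]
force: [-0.1, -0.2, -0.1]
opening: 0.998
grasp_force: 0.0
[[-1.000e+00  1.000e-04  1.400e-03  4.380e-01]
 [ 1.000e-04  1.000e+00 -1.500e-03 -3.087e-01]
 [-1.400e-03 -1.500e-03 -1.000e+00  1.516e-01]]
big (array([ 0.4371, -0.3102]), 597, 0.03)
px [250.26608858 190.1476761 ] [86.66015625 87.98046875 85.58203125]
small top (array([ 0.4727, -0.0072]), 65, 0.05) (None, 0, 0)
(array([ 0.4741, -0.0039]), 139, 0.27)
```

```bash
python3 -m handwheel '[[0,-0.0015,-0.02,0,0,0],[0,-0.0015,-0.05,0,0,0],[0,-0.0015,-0.08,0,0,0],[0,-0.0015,-0.1,0,0,0],[0,-0.0015,-0.111,0,0,0],[0,-0.0015,-0.111,0,0,0],[0,-0.0015,-0.111,0,0,0],[0,-0.0015,-0.111,0,0,0]]'
python3 -m handwheel '[[0,0,0,0,0,0],[0,0,0,0,0,0],[0,0,0,0,0,0],[0,0,0,0,0,0],[0,0,0,0,0,0],[0,0,0,0,0,0],[0,0,0,0,0,0],[0,0,0,0,0,0]]' -1
python3 -m handwheel '[[0,0,0.01,0,0,0],[0,0,0.03,0,0,0],[0,0,0.06,0,0,0],[0,0,0.1,0,0,0],[0,0,0.14,0,0,0],[0,0,0.18,0,0,0],[0,0,0.2,0,0,0],[0,0,0.2,0,0,0]]'
python3 -c "
from h import *
held(.2)"
```

```text
time_s: 15.65
position: [0.4381, -0.3109, 0.0408]
tcp_rot: [[-1.0, 0.001, 0.002], [0.001, 1.0, -0.002], [-0.002, -0.002, -1.0]]
force: [0.2, -0.3, 0.4]
opening: 0.997
grasp_force: 0.0
time_s: 16.32
position: [0.4374, -0.3102, 0.0399]
tcp_rot: [[-1.0, 0.001, 0.0], [0.001, 1.0, -0.0], [-0.0, -0.0, -1.0]]
force: [0.6, 0.4, 3.7]
opening: 0.675
grasp_force: 30.0
time_s: 16.98
position: [0.4394, -0.3121, 0.2453]
tcp_rot: [[-1.0, 0.0, 0.008], [0.0, 1.0, -0.009], [-0.008, -0.009, -1.0]]
force: [0.9, -1.2, -2.0]
opening: 0.677
grasp_force: 30.0
plane [ 0.0025 -0.0042  0.2142] 2036 underside-TCPz -0.040044282376678425 tool z [ 0.00782916 -0.00854437 -0.99993285]
```

```bash
python3 -m handwheel '[[0,0.02,0,0,0,0],[0.01,0.06,0,0,0,0],[0.02,0.1,0,0,0,0],[0.03,0.14,0,0,0,0],[0.036,0.18,0,0,0,0],[0.036,0.22,0,0,0,0],[0.036,0.25,0,0,0,0],[0.036,0.26,0,0,0,0]]'
python3 -m handwheel '[[0,0.02,0,0,0,0],[0,0.0435,0,0,0,0],[0,0.0435,0,0,0,0],[0,0.0435,-0.02,0,0,0],[0,0.0435,-0.04,0,0,0],[0,0.0435,-0.055,0,0,0],[0,0.0435,-0.06,0,0,0],[0,0.0435,-0.06,0,0,0]]'
python3 -m handwheel '[[0,0,0,0,0,0],[0,0,-0.003,0,0,0],[0,0,-0.006,0,0,0],[0,0,-0.009,0,0,0],[0,0,-0.012,0,0,0],[0,0,-0.012,0,0,0],[0,0,-0.012,0,0,0],[0,0,-0.012,0,0,0]]'
```

```text
time_s: 17.7
position: [0.4704, -0.0454, 0.2374]
tcp_rot: [[-1.0, -0.003, -0.007], [-0.003, 1.0, 0.004], [0.007, 0.004, -1.0]]
force: [-0.7, -0.2, -0.7]
opening: 0.672
grasp_force: 30.0
time_s: 18.37
position: [0.4718, -0.007, 0.1775]
tcp_rot: [[-1.0, 0.001, -0.005], [0.001, 1.0, 0.001], [0.005, 0.001, -1.0]]
force: [0.7, 0.2, -0.1]
opening: 0.676
grasp_force: 30.0
time_s: 19.03
position: [0.4737, -0.0067, 0.1678]
tcp_rot: [[-1.0, 0.001, 0.001], [0.001, 1.0, -0.0], [-0.001, -0.0, -1.0]]
force: [-0.1, -0.7, 1.7]
opening: 0.678
grasp_force: 30.0
```

```bash
python3 -m handwheel '[[0,0,0,0,0,0],[0,0,0,0,0,0],[0,0,0,0,0,0],[0,0,0.02,0,0,0],[0,0,0.05,0,0,0],[0,0,0.07,0,0,0],[0,0,0.08,0,0,0],[0,0,0.08,0,0,0]]' 0.8
python3 -m handwheel '[[0.02,-0.02,0,0,0,0],[0.03,-0.05,0,0,0,0],[0.05,-0.08,0,0,0,0],[0.07,-0.11,0,0,0,0],[0.09,-0.14,0,0,0,0],[0.119,-0.169,0,0,0,0],[0.119,-0.169,-0.02,0,0,0],[0.119,-0.169,-0.04,0,0,0]]' 0
python3 -m handwheel '[[0,0,-0.02,0,0,0],[0,0,-0.04,0,0,0],[0,0,-0.06,0,0,0],[0,0,-0.06,0,0,0],[0,0,-0.06,0,0,0],[0,0,-0.06,0,0,0],[0,0,-0.06,0,0,0],[0,0,-0.06,0,0,0]]'
python3 - <<'E'
from h import *
T=tool();print(np.round(T[:3],4));p,d=cams.capture("wrist");P=cloud("wrist",d,T);print("lid",rim(P,(.592,-.1755),.012,.012,.03),rim(P,(.592,-.1755),.048,0,.011,win=.02))
p,d=cams.capture("top");P=cloud("top",d);print("big top",rim(P,(.473,-.0065),.172));cv2.imwrite("pics/t3.png",p[180:260,200:320]);p,d=cams.capture("side");P=cloud("side",d);print(rim(P,(.4742,-.0045),.172))
E
```

```text
time_s: 19.7
position: [0.4748, -0.0069, 0.2498]
tcp_rot: [[-1.0, 0.001, 0.005], [0.001, 1.0, -0.001], [-0.005, -0.001, -1.0]]
force: [0.1, 0.1, 0.3]
opening: 0.9
grasp_force: 0.0
time_s: 20.37
position: [0.5944, -0.1784, 0.2066]
tcp_rot: [[-1.0, 0.003, 0.003], [0.003, 1.0, -0.002], [-0.003, -0.002, -1.0]]
force: [-1.2, 0.9, -0.3]
opening: 0.508
grasp_force: 0.0
time_s: 21.03
position: [0.5932, -0.1759, 0.149]
tcp_rot: [[-1.0, 0.001, 0.002], [0.001, 1.0, -0.001], [-0.002, -0.001, -1.0]]
force: [0.2, 0.2, -0.1]
opening: 0.5
grasp_force: 0.0
[[-1.000e+00  7.000e-04  2.500e-03  5.932e-01]
 [ 7.000e-04  1.000e+00 -1.200e-03 -1.759e-01]
 [-2.500e-03 -1.200e-03 -1.000e+00  1.490e-01]]
lid (array([ 0.5933, -0.1761]), 1974, 0.02) (array([ 0.592 , -0.1758]), 422, 0.0)
big top (None, 0, 0)
(array([ 0.4742, -0.0038]), 151, 0.31)
```

```bash
python3 -m handwheel '[[0,0,-0.02,0,0,0],[0,0,-0.05,0,0,0],[0,0,-0.08,0,0,0],[0,0,-0.095,0,0,0],[0,0,-0.102,0,0,0],[0,0,-0.107,0,0,0],[0,0,-0.107,0,0,0],[0,0,-0.107,0,0,0]]'
python3 -m handwheel '[[0,0,0,0,0,0],[0,0,0,0,0,0],[0,0,0,0,0,0],[0,0,0,0,0,0],[0,0,0,0,0,0],[0,0,0,0,0,0],[0,0,0,0,0,0],[0,0,0,0,0,0]]' -1
python3 -m handwheel '[[0,0,0.01,0,0,0],[0,0,0.03,0,0,0],[0,0,0.06,0,0,0],[0,0,0.1,0,0,0],[0,0,0.14,0,0,0],[0,0,0.18,0,0,0],[0,0,0.21,0,0,0],[0,0,0.22,0,0,0]]'
python3 - <<'E'
from h import *
held(.22,.012)
T=tool();p,d=cams.capture("wrist");P=cloud("wrist",d,T);print(rim(P,(.4735,-.0063),.172))
p,d=cams.capture("top");P=cloud("top",d);print("big top",rim(P,(.473,-.0075),.172,dz=.01));cv2.imwrite("pics/t4.png",cv2.resize(p[150:260,200:340],(560,440)))
E
```

```text
time_s: 21.85
position: [0.5931, -0.176, 0.0415]
tcp_rot: [[-1.0, 0.001, 0.002], [0.001, 1.0, -0.001], [-0.002, -0.001, -1.0]]
force: [-0.0, 0.2, 0.3]
opening: 0.496
grasp_force: 0.0
time_s: 22.52
position: [0.5927, -0.1758, 0.0412]
tcp_rot: [[-1.0, 0.001, 0.001], [0.001, 1.0, -0.0], [-0.001, -0.0, -1.0]]
force: [-0.5, 0.7, 6.3]
opening: 0.247
grasp_force: 30.0
time_s: 23.18
position: [0.5945, -0.1766, 0.2665]
tcp_rot: [[-1.0, 0.001, 0.009], [0.001, 1.0, -0.004], [-0.009, -0.004, -1.0]]
force: [0.2, -0.2, -0.6]
opening: 0.24
grasp_force: 30.0
plane [ 0.0071 -0.0069  0.237 ] 1258 underside-TCPz -0.0414867865059185 tool z [ 0.00881586 -0.00447421 -0.99995113]
(array([ 0.4741, -0.0073]), 1215, 0.06)
big top (array([ 0.4727, -0.0071]), 53, 0.07)
```

View pics/t4.png

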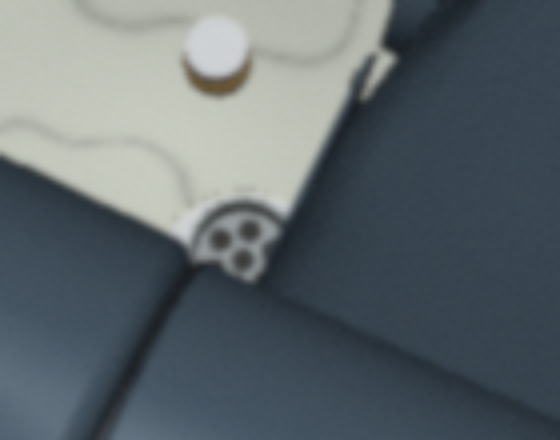

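The top crop shows the big-hole sieve on the stack at crop (240,240), partly hidden by the arm. The measured rim is centred. Placing the lid.

```bash
python3 -m handwheel '[[-0.02,0.02,0,0,0,0],[-0.03,0.05,0,0,0,0],[-0.05,0.08,0,0,0,0],[-0.07,0.11,0,0,0,0],[-0.1,0.14,0,0,0,0],[-0.119,0.16,0,0,0,0],[-0.119,0.169,0,0,0,0],[-0.119,0.169,0,0,0,0]]'
python3 -m handwheel '[[0,0,0,0,0,0],[0,0,-0.02,0,0,0],[0,0,-0.035,0,0,0],[0,0,-0.042,0,0,0],[0,0,-0.045,0,0,0],[0,0,-0.048,0,0,0],[0,0,-0.051,0,0,0],[0,0,-0.054,0,0,0]]'
python3 -m handwheel '[[0,0,0,0,0,0],[0,0,0,0,0,0],[0,0,0,0,0,0],[0,0,0,0,0,0],[0,0,0,0,0,0],[0,0,0,0,0,0],[0,0,0,0,0,0],[0,0,0,0,0,0]]'
```

```text
time_s: 24.0
position: [0.4704, -0.0043, 0.2582]
tcp_rot: [[-1.0, -0.002, -0.006], [-0.002, 1.0, 0.002], [0.006, 0.002, -1.0]]
force: [0.6, 0.4, -1.1]
opening: 0.243
grasp_force: 30.0
time_s: 24.67
position: [0.4741, -0.0071, 0.2068]
tcp_rot: [[-1.0, 0.001, 0.001], [0.001, 1.0, -0.0], [-0.001, -0.0, -1.0]]
force: [-2.4, 0.1, 22.4]
opening: 0.245
grasp_force: 30.0
time_s: 25.33
position: [0.474, -0.0068, 0.207]
tcp_rot: [[-1.0, 0.001, 0.002], [0.001, 1.0, -0.001], [-0.002, -0.001, -1.0]]
force: [1.6, -0.8, 5.1]
opening: 0.249
grasp_force: 30.0
```

Seated. Release, rise, back off to +y, and check.

```bash
python3 -m handwheel '[[0,0,0,0,0,0],[0,0,0,0,0,0],[0,0,0,0,0,0],[0,0,0.01,0,0,0],[0,0,0.03,0,0,0],[0,0,0.06,0,0,0],[0,0,0.08,0,0,0],[0,0,0.08,0,0,0]]' 0
python3 -m handwheel '[[0,0.02,0,0,0,0],[0,0.06,0,0,0,0],[0,0.1,0,0,0,0],[0,0.14,0,0,0,0],[0,0.18,0,0,0,0],[0,0.22,0,0,0,0],[0,0.24,0,0,0,0],[0,0.25,0,0,0,0]]'
python3 -m handwheel '[[0,0,0,0,0,0],[0,0,0,0,0,0],[0,0,0,0,0,0],[0,0,0,0,0,0],[0,0,0,0,0,0],[0,0,0,0,0,0],[0,0,0,0,0,0],[0,0,0,0,0,0]]'
python3 - <<'E'
from h import *
for cam,c in(("top",(.4727,-.0073)),("side",(.4742,-.0042))):
    p,d=cams.capture(cam);P=cloud(cam,d)
    Q=P[(np.hypot(*(P[:,:2]-c).T)<.027)&(abs(P[:,2]-.178)<.006)];q=Q[:,:2]-c
    print(cam,"disc",rim(P,c,.178,.0,.03),"knob",rim(P,c,.214,0,.011,win=.02),"plane",np.round(np.linalg.lstsq(np.c_[q,np.ones(len(q))],Q[:,2],rcond=None)[0],4),len(Q))
    cv2.imwrite(f"pics/{cam}9.png",cv2.resize(p[70:310,110:430],(800,600)) if cam=="top" else cv2.resize(p[110:290,190:400],(700,600),interpolation=cv2.INTER_CUBIC))
print(bot.read_state()["force"])
E
```

```text
time_s: 26.0
position: [0.4753, -0.0069, 0.2899]
tcp_rot: [[-1.0, 0.001, 0.007], [0.0, 1.0, -0.002], [-0.007, -0.002, -1.0]]
force: [0.8, -0.5, -0.9]
opening: 0.494
grasp_force: 0.0
time_s: 26.67
position: [0.472, 0.2461, 0.2852]
tcp_rot: [[-1.0, -0.003, -0.003], [-0.003, 1.0, 0.0], [0.003, 0.0, -1.0]]
force: [0.2, 0.1, 0.7]
opening: 0.499
grasp_force: 0.0
time_s: 27.33
position: [0.4735, 0.2429, 0.2866]
tcp_rot: [[-1.0, 0.002, 0.0], [0.002, 1.0, -0.0], [-0.0, -0.0, -1.0]]
force: [0.1, 0.2, 0.5]
opening: 0.499
grasp_force: 0.0
top disc (array([ 0.4737, -0.0072]), 475, 0.0) knob (array([ 0.4731, -0.0071]), 83, 0.0) plane [-0.0015 -0.0067  0.1775] 380
side disc (None, 0, 0) knob (None, 0, 0) plane [0. 0. 0.] 0
[-0.28071865  0.13246897  0.23966621]
```

View pics/side9.png

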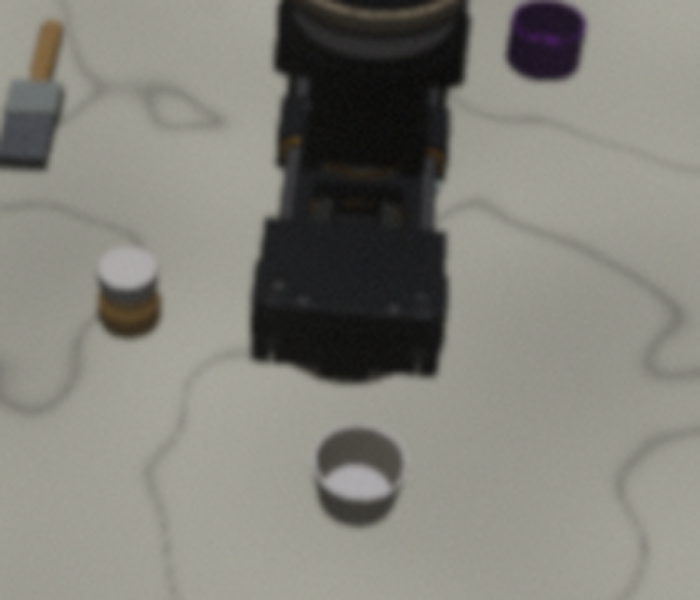

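View pics/top9.png

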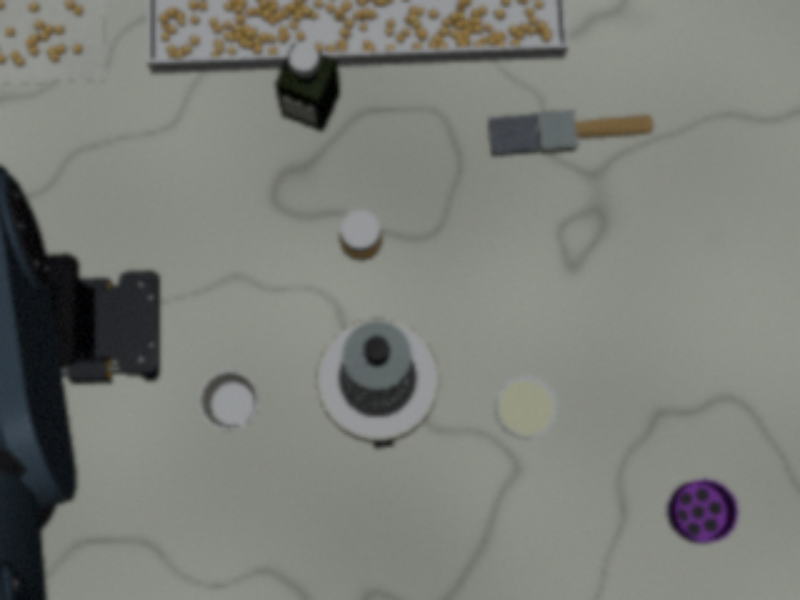

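The top crop shows the full stack, upright with its lid, at (378,350), and all bystanders where they stood. The side view is blocked by the arm. The lid disc top measures 0.1775 m against the expected 0.178 m, level and centred within 1 mm, so I'm handing in.

```bash
python3 -c "
from rig import bot
print(bot.hand_in())"
```

```text
the job is handed in; nothing more can be done
None
```

I stacked the mesh, small-hole and big-hole sieves and the lid in the shaker's pan, released them all with the bystanders where they stood, and handed the job in; no verdict came back, but the top camera showed the lid level, centred and at the right height.

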